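# Load the sample tray and draw the stage lock pin

### The arm

A 6-joint arm with a two-finger parallel gripper is mounted at the origin on the work surface. World frame = base frame: x ahead of the robot, y to its left, z up, the work surface at z = 0. Lengths are in m, angles in rad, forces in N, time in s.
With the tool pointing down it reaches from about 0.375 to 0.925 m from the base axis. Payload 5.7 kg.
Tool frame: the origin (TCP) lies on the centre line of the jaws, within the pads' length; the fingertips stand 8 mm ahead of it and the grasp point (between the pads) lies 11 mm behind it (robot.finger_overhang is the distance from the TCP to the fingertips, in m); z points along the fingers, y is the line along which they close (so a half turn about z gives the same grasp; the last joint's range is limited). The gripper opens to 85 mm and grips with 20 to 120 N. Pads are 22 mm wide; open, the fingers measure 114 mm over their backs; the gripper's body (76 mm by 85 mm) begins 54 mm behind the grasp point. The pads swing forward as they close: fully open they stand 13 mm farther back than shut.
Start: joints at [1.214, 0.359, 1.51, -0, 1.272, -0.115], TCP at [0.144, 0.583, 0.239] pointing down, gripper open.
Joint ranges: [-2.97, 2.97], [-1.01, 2.36], [0.21, 2.38], [-0.96, 4.11], [0.2, 2.71], [-2.98, 2.98]. Speed limits (rad/s): [2.39, 2.39, 3.14, 3.14, 3.14, 3.14].

### API

Orientations are given as a unit quaternion [x, y, z, w].
In Python, from bench import robot gives the robot as it stands. The module is installed in compiled form; this text tells all that it offers. Calls block until the motion is done:
- robot.move_pose(position, orientation): joint-space move of the TCP to a pose.
- robot.move_linear(position, attitude=None, vel=0.15): straight line of the TCP; attitude=None keeps the orientation; vel is the mean speed in m/s.
- robot.goto_joints(angles): joint-space move.
- robot.set_gripper(opening): finger opening in m; the grip force is fixed at half the most; returns when the fingers have stopped.
- robot.wait(seconds).
- robot.inverse_kinematics(position, orientation): joint angles nearest the present ones, or None.
- robot.state(): the state.
- robot.capture(name): name is "side" or "top" or "wrist"; returns (picture, depth): 480x640x3 uint8, blue, green, red; 480x640 float32, m along the optical axis (not along the pixel's ray), 0 where there is no reading.
- robot.calibration(name): a dict with "fov_y" (degrees; the focal length in pixels is half the picture's height over the tangent of half this angle, whatever the lens; pixels are square), "cx", "cy" (the principal point, pixels), "distortion" ([k1, k2, p1, p2, k3] as OpenCV has them; the pictures are not rectified), "R" (3x3) and "t" (3): a world point X has camera coordinates R X + t. Camera axes: x right, y down, z forward; pixel columns grow to the right and rows downward; lengths in m; the calibration is good to about 2 mm. A picture is of the moment at which its call begins: read the wrist's pose just before it. calibration takes no time and is no camera call; for the wrist camera it gives the pose at the moment of the call.
A pose or a line that the arm cannot do raises robot.MotionError and nothing moves.
- robot.job_done(): hands the job in; it is judged then, once.
The state is a dict: "time": time; "q": joint angles; "dq": joint speeds; "tau": joint torques, N m; "eef_pos": TCP position; "ee_rot": TCP orientation; "contact_force": force on the tool from outside, world axes, zero at the start; "wrist_torque": the same for the moment, N m; "gripper_width": finger opening in m; "grip_force": force on a finger pad.
Only numpy, scipy, OpenCV 4.12 (cv2) and the standard library are available. Lean on these libraries where they do the work, as an engineer would, in place of code of your own. Each camera call takes 0.05 s, during which the arm holds its last target. There are 200 camera calls.

### The job

Get the measuring stage ready to be moved: put the three reference pieces (the aluminium hexagonal plate, the steel puck and the white ceramic bar) into the stage's open tray, lying flat side by side on its floor, while the lock pin stays home. Then take the lock pin by its black knob and draw it straight up, without wrenching it in its snug bore and without pulling it out, by 30 mm, half its depth, so that the dark groove round its shank comes level with the top of the guide block; finish while still holding it there in the gripper. Leave everything else on the table where it is.

Things in the scene. Friction and masses are not known exactly. Their poses are not given: they have to be found in the camera images.
- stage: Fixed sample stage: a dark steel base plate 130 (x) x 300 (y) x 15 mm, origin at the centre of its underside on the table, yaw varies; z up. An open aluminium tray stands on its +y part, a grey guide block with the lock pin on its -y part.
- tray_in (a point): Centre of the tray's inner floor, 20 mm above the table, 45 mm along the stage's +y from its origin; axes as the stage's. Inside the tray is 110 (x) x 180 (y) mm; walls 5 mm thick, their rims 19 mm above the floor (39 mm above the table).
- bore_mouth (a point): Centre of the bore's mouth on top of the guide block, 80 mm above the table, 110 mm along the stage's -y from its origin; axes as the stage's. The block is 50 x 50 mm; the bore is upright, round, 17.2 mm wide and 60 mm deep with a closed floor.
- pin: Loose lock pin, about 0.16 kg, standing upright on the bore floor at the start (let go, it drops back). Origin: centre of its foot, 60 mm below bore_mouth when home; z up. Steel shank 16 mm wide, 76 mm long, with a dark groove 4 mm wide centred 30 mm above the foot; on top a round black knob 30 mm wide, 24 mm tall (76 to 100 mm above the foot; 16 mm above the block when home).
- pin_knob (a point): Centre of the pin's knob, 88 mm above the foot on the pin's axis (108 mm above the table at the start); can be gripped at any yaw.
- hexplate: Loose aluminium hexagonal plate lying flat, 40 mm across flats (46 mm across corners), 14 mm thick, 55 g; origin at the centre of its underside. Pairs of flats face its own y axis and the directions 60 degrees to either side of it.
- puck: Loose plain steel cylinder standing upright, 32 mm in diameter, 24 mm tall, 150 g; origin at the centre of its underside.
- bar: Loose white ceramic bar lying flat, 60 (its x) x 22 (its y) x 16 (z) mm, 60 g; origin at the centre of its underside.
- lenscap: Bystander: black lens cap lying flat, 52 mm in diameter, 10 mm thick; origin under its centre.
- driver: Bystander: screwdriver 150 mm long with black handle, lying along its x.
- washbottle: Bystander: squat white bottle, 60 mm in diameter, 80 mm tall; origin under its centre.
- jar: Bystander: amber glass jar, 50 mm in diameter, 60 mm tall; origin under its centre.
- slidebox: Bystander: grey closed slide box 80 (x) x 55 (y) x 30 mm; origin under its centre.
- weight: Bystander: brass knob weight 26 mm in diameter, 42 mm tall; origin under its centre.
- dish: Bystander: shallow glass dish 80 mm in diameter, 14 mm tall; origin under its centre.
Things that resemble listed ones, but are neither listed nor needed, are in the scene too. What is meant by the bar is not blue or purple, and is the smaller of those in its own colour.

How it is judged:
On the way, in this order (a step that is already met when the one before it is completed fails the run):
1. all three pieces lie released on the tray floor while the pin is home (x of hexplate in the frame of tray_in between -0.055 and 0.055 m and y of hexplate in the frame of tray_in between -0.09 and 0.09 m and z of each of hexplate, puck, bar in the frame of tray_in below 0.012 m and angle between each of hexplate, puck, bar's own z axis and vertical below 0.2 rad and linear speed of each of hexplate, puck, bar below 0.02 m/s and contact force between each of hexplate, puck, bar and the fingers below 0.2 N and x of puck in the frame of tray_in between -0.055 and 0.055 m and y of puck in the frame of tray_in between -0.09 and 0.09 m and x of bar in the frame of tray_in between -0.055 and 0.055 m and y of bar in the frame of tray_in between -0.09 and 0.09 m and z of pin in the frame of bore_mouth below -0.055 m), for 0.2 s.
2. the pin is held in the gripper, drawn about 30 mm out of its bore (z of pin in the frame of bore_mouth between -0.038 and -0.022 m and contact force between pin and the fingers above 2 N and angle between the z axis of pin and the z axis of stage, either way round below 0.05 rad and horizontal distance between pin and bore_mouth below 0.004 m), for 0.3 s.
At the end, for the whole second after the job is handed in: Hexagonal plate, puck and bar lie flat, released and still on the tray floor (undersides under 12 mm above it). The pin is held by the fingers (over 2 N), still, drawn 22 to 38 mm, within 0.05 rad and 4 mm of the bore axis, pressing on the bore with under 25 N (all of step 2 and x of hexplate in the frame of tray_in between -0.055 and 0.055 m and y of hexplate in the frame of tray_in between -0.09 and 0.09 m and z of each of hexplate, puck, bar in the frame of tray_in below 0.012 m and angle between each of hexplate, puck, bar's own z axis and vertical below 0.2 rad and linear speed of each of hexplate, puck, bar below 0.02 m/s and contact force between each of hexplate, puck, bar and the fingers below 0.2 N and x of puck in the frame of tray_in between -0.055 and 0.055 m and y of puck in the frame of tray_in between -0.09 and 0.09 m and x of bar in the frame of tray_in between -0.055 and 0.055 m and y of bar in the frame of tray_in between -0.09 and 0.09 m and linear speed of pin below 0.01 m/s and contact force between pin and stage below 25 N); the arm keeps its last pose, push and grip.
It fails at once if the pin is drawn more than 52 mm, almost or wholly out of its bore (z of pin in the frame of bore_mouth above -0.008 m).
It fails at once if the pin is wrenched sideways in its bore (more than 60 N) (contact force between pin and stage above 60 N).
It fails at once if a bystander on the table is moved more than 40 mm (distance of any of lenscap, driver, washbottle, jar, slidebox, weight, dish from where it was at the start of the episode above 0.04 m).
It fails at once if the squat white bottle, the jar or the brass weight is knocked over (angle between any of washbottle, jar, weight's own z axis and vertical above 0.6 rad).
It also fails if it takes over 72 s, if anything falls off the work surface, if the arm or the gripper's body presses on something with over 40 N, if the wrist force passes 120 N, or if a joint passes its speed limit or range.

## Working session

There is one attempt and no reset: what is moved stays moved. The work goes in short steps, each a Python script; the robot and the scene stay as the last script left them, time stands still between calls to the robot, and variables do not carry over. Pictures are saved under pics/ and viewed, at most 10 in all, crops included, and the job is handed in when it is done.

```bash
mkdir -p pics
python3 - <<'E'
from bench import robot
import cv2,numpy as np
for n in ("top","side"):
    im,d=robot.capture(n); cv2.imwrite(f"pics/{n}0.png",im); np.savez(f"{n}0.npz",im=im,d=d)
    c=robot.calibration(n); print(n,c)
print(robot.state()["time"],robot.finger_overhang, robot.calibration("wrist"))
E
```

```text
top {'fov_y': 43.921386206598015, 'cx': 313.95356743590344, 'cy': 245.9803243663094, 'distortion': array([-0.0218761,  0.       ,  0.       ,  0.       ,  0.       ]), 'R': array([[-2.28146280e-02, -9.99739692e-01, -2.01976605e-04],
       [-9.93978195e-01,  2.27048049e-02, -1.07199994e-01],
       [ 1.07176675e-01, -2.24496764e-03, -9.94237457e-01]]), 't': array([-0.09887771,  0.52696049,  1.53667395])}
side {'fov_y': 56.213332284042465, 'cx': 322.97691270504345, 'cy': 241.555731376152, 'distortion': array([-0.06328455,  0.        ,  0.        ,  0.        ,  0.        ]), 'R': array([[ 0.96913775, -0.24649627, -0.00340895],
       [-0.17271746, -0.66906829, -0.72285289],
       [ 0.17589971,  0.7011328 , -0.69099355]]), 't': array([-0.56600695,  0.104649  ,  1.01960543])}
0.1 0.008 {'fov_y': 70.65694163780674, 'cx': 317.4104513116933, 'cy': 232.47461372050736, 'distortion': array([-0.01395851,  0.        ,  0.        ,  0.        ,  0.        ]), 'R': array([[ 0.2393152 ,  0.97094058, -0.00161693],
       [ 0.9322463 , -0.22931183,  0.2798802 ],
       [ 0.27137627, -0.06848696, -0.96003357]]), 't': array([-0.59904026, -0.0368474 ,  0.37927666])}
```

View pics/top0.png

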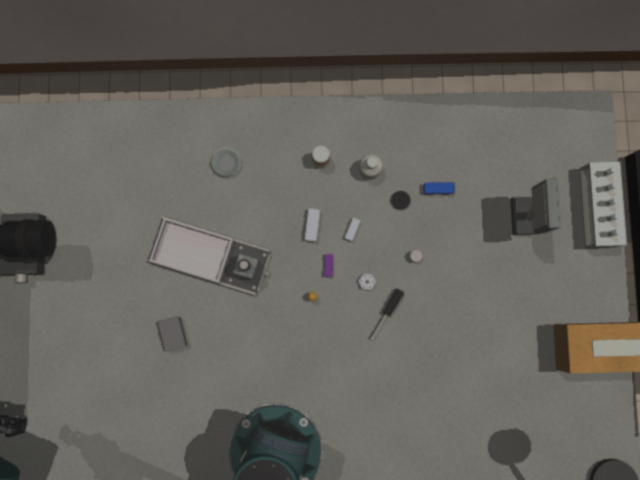

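View pics/side0.png

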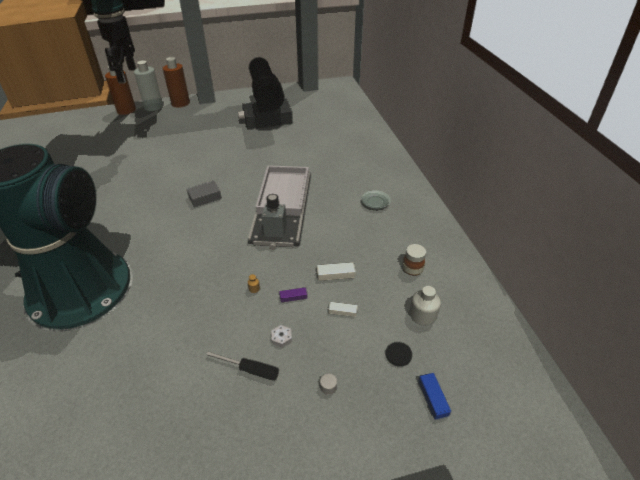

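Candidates:
- **Bar:** small white at top (353,229) / side (343,310), large white at top (313,225), purple at top (328,266), blue at top (439,188). I choose the small white one.
- **Hexplate:** hexagon at top (367,282) / side (281,335). It's the only one.
- **Puck:** steel disc at top (415,256) / side (328,383), against the brass weight at top (312,296), the jar at (321,155) and the bottle at (371,166).
- **Pin knob:** top (244,264) / side (272,202).

Next I move the wrist camera over the pieces and the stage for a closer look.

```bash
cat > h.py <<'E'
from bench import robot
import cv2,numpy as np
from scipy.spatial.transform import Rotation as Ro
def rays(c,px):
    f=240/np.tan(np.radians(c["fov_y"]/2)); K=np.array([[f,0,c["cx"]],[0,f,c["cy"]],[0,0,1]])
    u=cv2.undistortPoints(np.float64(px).reshape(-1,1,2),K,np.array(c["distortion"])).reshape(-1,2)
    R=np.array(c["R"]); return -R.T@c["t"], np.c_[u,np.ones(len(u))]@R
def onplane(c,px,z):
    o,d=rays(c,px); return o+d*((z-o[2])/d[:,2])[:,None]
def tri(c1,p1,c2,p2):
    o1,d1=rays(c1,[p1]);o2,d2=rays(c2,[p2]); A=np.c_[d1[0],-d2[0]]
    s=np.linalg.lstsq(A,o2-o1,rcond=None)[0]; a=o1+s[0]*d1[0];b=o2+s[1]*d2[0]; return (a+b)/2,np.linalg.norm(a-b)
def proj(c,X):
    f=240/np.tan(np.radians(c["fov_y"]/2)); K=np.array([[f,0,c["cx"]],[0,f,c["cy"]],[0,0,1]])
    return cv2.projectPoints(np.float64(X).reshape(-1,1,3),cv2.Rodrigues(np.array(c["R"]))[0],np.array(c["t"]),K,np.array(c["distortion"]))[0].reshape(-1,2)
def down(yaw): # tool y (closing line) along world direction yaw+90deg
    return (Ro.from_euler("z",yaw)*Ro.from_euler("x",np.pi)).as_quat()
def shot(n,name):
    c=robot.calibration(n); im,d=robot.capture(n); cv2.imwrite(f"pics/{name}.png",im); np.save(f"{name}.npy",{"c":c,"im":im,"d":d},allow_pickle=True); return c,im,d
def load(name): return np.load(f"{name}.npy",allow_pickle=True).item()
E
python3 - <<'E'
from h import *
ct,cs=robot.calibration("top"),robot.calibration("side")
P={"bar":((353,229),(343,310)),"hex":((367,282),(281,335)),"puck":((415,256),(328,383)),"knob":((244,264),(272,202))}
for k,(a,b) in P.items(): print(k,*[np.round(v,3) for v in tri(ct,a,cs,b)])
print("tray/stage corners z~.03",onplane(ct,[(163,219),(150,262),(257,294),(271,252)],.015).round(3).tolist())
O={"weight":(312,296),"bigbar":(313,225),"purple":(328,266),"cap":(400,200),"drv":(388,312),"bottle":(371,166),"jar":(321,155),"box":(172,334),"dish":(226,162)}
for k,a in O.items(): print(k,onplane(ct,[a],.01)[0].round(3))
print(robot.state()["ee_rot"],Ro.from_quat(robot.state()["ee_rot"]).as_euler("ZYX"))
# wrist views
for i,(p,y) in enumerate([((.55,-.12,.27),None),((.55,-.20,.27),None),((.50,.10,.27),None),((.50,.18,.27),None)]):
    for yaw in (np.arctan2(p[1],p[0]),0,np.pi/2,-np.pi/2):
        q=robot.inverse_kinematics(p,down(yaw))
        if q is not None: print(i,round(yaw,2),np.round(q,2))
        else: print(i,yaw,None)
E
```

```text
bar [ 0.572 -0.217  0.005] 0.003
hex [ 0.43  -0.249  0.008] 0.004
puck [ 0.495 -0.379  0.011] 0.004
knob [0.475 0.065 0.103] 0.001
tray/stage corners z~.03 [[0.608, 0.29, 0.015], [0.493, 0.324, 0.015], [0.402, 0.042, 0.015], [0.513, 0.003, 0.015]]
weight [ 0.394 -0.103  0.01 ]
bigbar [ 0.583 -0.11   0.01 ]
purple [ 0.472 -0.147  0.01 ]
cap [ 0.645 -0.345  0.01 ]
drv [ 0.347 -0.302  0.01 ]
bottle [ 0.74 -0.27  0.01]
jar [ 0.774 -0.136  0.01 ]
box [0.303 0.267 0.01 ]
dish [0.76  0.122 0.01 ]
[ 1.20628321e-01  9.92697373e-01 -8.31581207e-04 -2.04780577e-04] [ 2.89974679e+00 -2.05945793e-04 -3.13989223e+00]
0 -0.21 [-0.34  0.28  1.55 -0.    1.31  1.45]
0 0 [-0.34  0.28  1.55 -0.    1.31  1.23]
0 1.57 [-0.34  0.28  1.55  0.    1.31 -0.34]
0 -1.57 [-0.34  0.28  1.55 -0.    1.31  2.8 ]
1 -0.35 [-0.47  0.31  1.5  -0.    1.33  1.45]
1 0 [-0.47  0.31  1.5  -0.    1.33  1.1 ]
1 1.57 [-0.47  0.31  1.5   0.    1.33 -0.47]
1 -1.57 [-0.47  0.31  1.5  -0.    1.33  2.67]
2 0.2 [ 0.06  0.2   1.66 -0.    1.28  1.44]
2 0 [ 0.06  0.2   1.66 -0.    1.28  1.63]
2 1.57 [ 0.06  0.2   1.66 -0.    1.28  0.06]
2 -1.5707963267948966 None
3 0.35 [ 0.22  0.23  1.62 -0.    1.29  1.44]
3 0 [ 0.22  0.23  1.62 -0.    1.29  1.79]
3 1.57 [ 0.22  0.23  1.62 -0.    1.29  0.22]
3 -1.57 [ 0.22  0.23  1.62  0.    1.29 -2.93]
```

Run:
```python
from h import *
for n,p in [("s1",(.54,.20,.30)),("s2",(.54,.10,.30)),("p1",(.53,-.24,.28)),("p2",(.53,-.34,.28))]:
    robot.move_pose(p,down(0)); shot("wrist",n)
print(robot.state()["time"],robot.state()["contact_force"])
a,b=load("p1")["im"],load("s1")["im"]
cv2.imwrite("pics/both.png",np.vstack([cv2.resize(a,None,fx=.62,fy=.62,interpolation=cv2.INTER_AREA),cv2.resize(b,None,fx=.62,fy=.62,interpolation=cv2.INTER_AREA)]))
```

```text
4.55 [0.71928344 0.55404884 0.66600239]
```

View pics/p1.png

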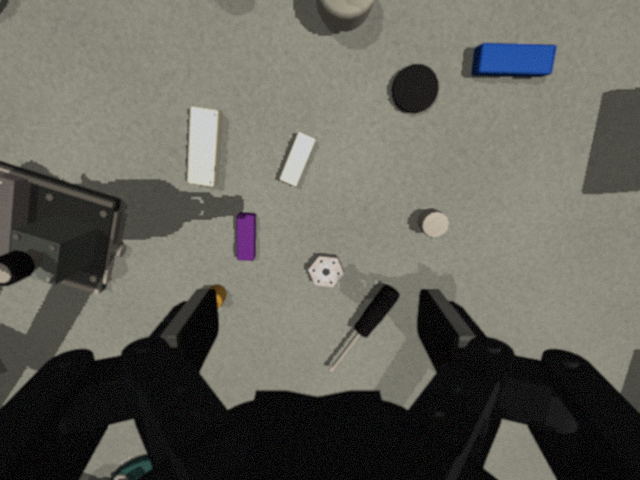

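View pics/s1.png

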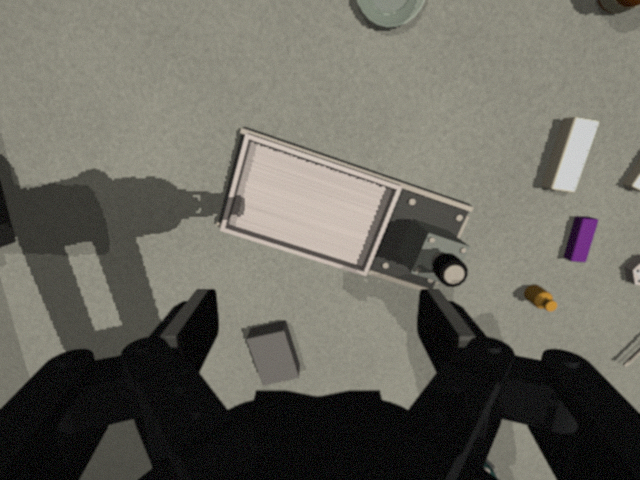

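p1 shows the small white bar at (297,158), large bar (203,147), purple (246,236), puck (434,223), hex (326,271). s1 shows tray corners at (243,130), (222,228), (367,272) and (400,187), the knob top at (453,272) and the brass weight at (540,298).

```bash
cat > seg.py <<'E'
from h import *
def blob(im,guess,thr,r=45,hi=None):
    g=cv2.cvtColor(cv2.GaussianBlur(im,(3,3),0),cv2.COLOR_BGR2GRAY); x,y=map(int,guess); m=np.zeros_like(g)
    x0,y0=max(x-r,0),max(y-r,0); m[y0:y+r,x0:x+r]=(g[y0:y+r,x0:x+r]>thr)*255
    cs,_=cv2.findContours(m,cv2.RETR_EXTERNAL,cv2.CHAIN_APPROX_NONE)
    cs=[c for c in cs if cv2.contourArea(c)>60]
    return min(cs,key=lambda c:abs(cv2.pointPolygonTest(c,(x,y),True)) if cv2.pointPolygonTest(c,(x,y),True)<0 else 0)
E
python3 - <<'E'
from seg import *
p1,p2,s1,s2=map(load,("p1","p2","s1","s2"))
G={"bar":((297,158),.016),"puck":((434,223),.024),"hex":((320,262),.014)}
tiles=[]
for k,(g,z) in G.items():
    c=[]
    for v in (p1,p2):
        gg=g if v is p1 else proj(v["c"],onplane(p1["c"],[g],z))[0]
        gray=cv2.cvtColor(v["im"],cv2.COLOR_BGR2GRAY); gx,gy=map(int,gg)
        loc=gray[gy-6:gy+7,gx-6:gx+7]; bg=np.median(gray[gy-40:gy+40,gx-40:gx+40]); thr=(np.percentile(loc,80)+bg)/2
        cn=blob(v["im"],gg,thr); h=cv2.convexHull(cn)
        rect=cv2.minAreaRect(h); M=cv2.moments(h); cen=(M["m10"]/M["m00"],M["m01"]/M["m00"]); c.append(cen)
        W=onplane(v["c"],h.reshape(-1,2),z)[:,:2].astype(np.float32); r=cv2.minAreaRect(W*1000)
        poly=cv2.approxPolyDP(h,3,True).reshape(-1,2)
        print(k,np.round(gg),"bg",bg,"thr",thr,"cen",np.round(cen,1),"plane",onplane(v["c"],[cen],z)[0].round(4),"rect mm",np.round(r[0],1),np.round(r[1],1),round(r[2],1))
        if k=="hex":
            P=onplane(v["c"],poly,z)[:,:2]; e=np.roll(P,-1,0)-P; print("  hex edges deg mod60",np.degrees(np.arctan2(e[:,1],e[:,0])).round(1)%60,np.linalg.norm(e,axis=1).round(4))
        t=v["im"].copy(); cv2.drawContours(t,[h],-1,(0,0,255),1); x,y=map(int,cen)
        tiles.append(cv2.resize(t[max(0,y-40):y+40,x-40:x+40],(260,260),interpolation=cv2.INTER_NEAREST))
    print("   tri",*[np.round(q,4) for q in tri(p1["c"],c[0],p2["c"],c[1])])
cv2.imwrite("pics/seg.png",np.vstack([np.hstack(tiles[0::2]),np.hstack(tiles[1::2])]))
# stage
x=[]
for v in (s1,s2):
    g=(453,272) if v is s1 else proj(s2["c"],onplane(s1["c"],[(453,272)],.12))[0]
    X=proj(v["c"],onplane(s1["c"],[(243,130),(222,228),(367,272),(400,187)],.039)); print("corner guesses",X.round())
    gr=cv2.cvtColor(v["im"],cv2.COLOR_BGR2GRAY); gx,gy=map(int,g); print("knob",g.round(),gr[gy-25:gy+26:3,gx], gr[gy,gx-25:gx+26:3])
t1=s1["im"][100:300,200:500]; t2=s2["im"]; q=X.mean(0).astype(int)
t2=t2[max(q[1]-100,0):q[1]+100,max(q[0]-120,0):q[0]+180]; print("t2 origin",max(q[0]-120,0),max(q[1]-100,0))
cv2.imwrite("pics/st.png",np.hstack([cv2.resize(t,(400,int(400*t.shape[0]/t.shape[1]))) for t in (t1,)]+[cv2.resize(t2,(400,266))]) )
E
```

```text
bar [297 158] bg 142.0 thr 175.0 cen [297.4 158.5] plane [ 0.5741 -0.2153  0.016 ] rect mm [ 573.3 -215. ] [20.  58.2] 66.7
bar [209. 158.] bg 142.0 thr 175.5 cen [209.7 158.5] plane [ 0.5741 -0.2154  0.016 ] rect mm [ 573.2 -215.1] [20.  58.1] 66.8
   tri [ 0.574  -0.2153  0.0156] 0.0
puck [434 223] bg 140.0 thr 160.2 cen [436.  224.2] plane [ 0.498  -0.3804  0.024 ] rect mm [ 498.1 -380.5] [29.  27.9] 47.4
puck [349. 223.] bg 141.0 thr 159.5 cen [351.  224.2] plane [ 0.4976 -0.38    0.024 ] rect mm [ 497.7 -379.9] [27.9 28.8] 47.2
   tri [ 0.4982 -0.3798  0.0256] 0.0003
hex [320 262] bg 140.0 thr 167.5 cen [325.5 271.5] plane [ 0.4325 -0.2489  0.014 ] rect mm [ 432.2 -248.3] [41.5 38.9] 83.9
  hex edges deg mod60 [22.5 18.2 26.1 22.8 21.4 21.7] [0.0204 0.0216 0.0203 0.0222 0.0209 0.0226]
hex [240. 262.] bg 141.0 thr 169.5 cen [246.3 271.5] plane [ 0.4322 -0.249   0.014 ] rect mm [ 432.  -249.2] [42.4 38.7] 83.1
  hex edges deg mod60 [22.8 21.1 23.5 19.7 18.  22.4] [0.0215 0.022  0.0209 0.0235 0.0205 0.0206]
   tri [ 0.4322 -0.2489  0.0136] 0.0003
corner guesses [[243. 130.]
 [222. 228.]
 [367. 272.]
 [400. 187.]]Traceback (most recent call last):
  File "<stdin>", line 27, in <module>
AttributeError: 'tuple' object has no attribute 'round'. Did you mean: 'count'?
```

View pics/seg.png

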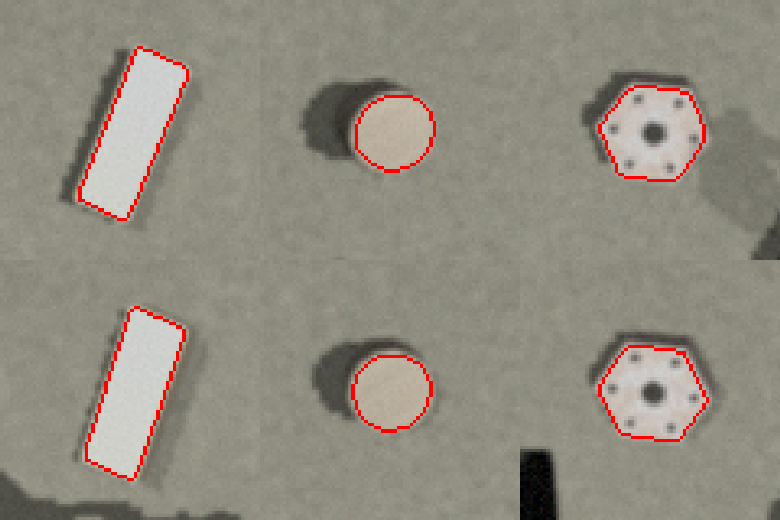

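Run:
```python
from seg import *
s1,s2=map(load,("s1","s2")); px=np.float32([(243,130),(222,228),(367,272),(400,187)])
res=[]
for v in (s1,s2):
    X=px if v is s1 else proj(s2["c"],onplane(s1["c"],px,.039))
    g=cv2.cvtColor(v["im"],cv2.COLOR_BGR2GRAY); poly=np.int32(X.mean(0)+(X-X.mean(0))*1.12)
    roi=cv2.fillConvexPoly(np.zeros_like(g),poly,255)
    m=((g>158)&(roi>0)).astype(np.uint8)*255
    c=max(cv2.findContours(m,cv2.RETR_EXTERNAL,cv2.CHAIN_APPROX_NONE)[0],key=cv2.contourArea); h=cv2.convexHull(c)
    W=onplane(v["c"],h.reshape(-1,2),.039)[:,:2].astype(np.float32)*1000
    r=cv2.minAreaRect(W); print("tray rim",np.round(r[0],1),np.round(r[1],1),round(r[2],2))
    q=proj(v["c"],np.c_[cv2.boxPoints(r)/1000,np.full(4,.039)]); res.append(q)
    t=v["im"].copy(); cv2.polylines(t,[np.int32(h)],True,(0,0,255),1); 
    o=np.int32(X.mean(0))-[130,110]; o=np.maximum(o,0); tt=t[o[1]:o[1]+240,o[0]:o[0]+320]; 
    cv2.imwrite(f"pics/st{len(res)}.png",cv2.resize(tt,(400,300)))
a,b=map(cv2.imread,("pics/st1.png","pics/st2.png")); cv2.imwrite("pics/st.png",np.hstack([a,b]))
# match corners by proximity after plane mapping
A=onplane(s1["c"],res[0],.039);B=onplane(s2["c"],res[1],.039)
for i in range(4):
    j=np.argmin(np.linalg.norm(A[i]-B,axis=1)); print(*[np.round(k,4) for k in tri(s1["c"],res[0][i],s2["c"],res[1][j])])
```

```text
tray rim [527.9 213.7] [163.  101.1] 71.59
tray rim [526.6 210.1] [190.8 126.3] 71.77
[ 0.427   0.145  -0.0051] 0.0181
[ 0.5387  0.1002 -0.0604] 0.0082
[0.6093 0.2685 0.0688] 0.0139
[0.514  0.2945 0.0852] 0.0078
```

View pics/st.png

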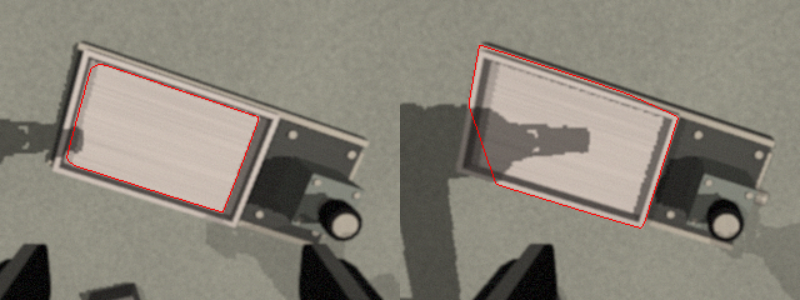

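The st.png crop shows the rim corners clearly: left view (80,43), (278,118), (238,226), (53,168); right view (480,44), (678,118), (642,228). The knob top is a light disc with a black skirt. I'll triangulate those corners.

Run:
```python
from seg import *
s1,s2=map(load,("s1","s2")); px=np.float32([(243,130),(222,228),(367,272),(400,187)])
o1=np.int32(px.mean(0))-[130,110]; o2=np.maximum(np.int32(proj(s2["c"],onplane(s1["c"],px,.039)).mean(0))-[130,110],0)
a=np.array([(80,43),(278,118),(238,226),(53,168)])/1.25+o1; b=np.array([(80,44),(278,118),(242,228)])/1.25+o2
for i in range(3): print(*[np.round(k,4) for k in tri(s1["c"],a[i],s2["c"],b[i])])
for v,p in ((s1,a),(s2,b)):
    P=onplane(v["c"],p,.039)[:,:2]; print(P.round(4).tolist(),"yaws",np.degrees(np.arctan2(*(P[0]-P[1])[::-1])).round(2),np.degrees(np.arctan2(*(P[1]-P[2])[::-1])).round(2),"len",np.linalg.norm(P[0]-P[1]).round(4),np.linalg.norm(P[1]-P[2]).round(4),"cen",((P[0]+P[2])/2).round(4))
# knob: light disc
k=[]
for v,g,o in((s1,(343,224),o1),(s2,(325,222),o2)):
    g=np.array(g)/1.25+o; c=blob(v["im"],g,110,r=14); h=cv2.convexHull(c); (e,ax,_)=cv2.fitEllipse(h); k.append(e); print("knob",g,e,ax,onplane(v["c"],[e],.12))
print(tri(s1["c"],k[0],s2["c"],k[1]))
```

```text
[0.6167 0.2898 0.0177] 0.0
[0.5487 0.1022 0.0352] 0.0001
[0.4436 0.1378 0.0509] 0.0018
[[0.6164, 0.2852], [0.5492, 0.1032], [0.4393, 0.136], [0.5001, 0.3186]] yaws 69.73 -16.6 len 0.194 0.1147 cen [0.5279 0.2106]
[[0.6165, 0.2801], [0.5494, 0.1022], [0.4373, 0.139]] yaws 69.32 -18.19 len 0.1901 0.1179 cen [0.5269 0.2095]
knob [452.4 273.2] (453.7749328613281, 273.9703063964844) (17.483572006225586, 20.345319747924805) [[0.47563182 0.06304892 0.12      ]]
knob [353.  271.6] (353.7029113769531, 274.0642395019531) (17.749727249145508, 19.67953109741211) [[0.47562644 0.06331699 0.12      ]]
(array([0.47599067, 0.06341276, 0.12083419]), np.float64(4.638719507681185e-06))
```

```bash
cat > pp.py <<'E'
from h import *
S=np.radians(-19.4); ex=np.array([np.cos(S),np.sin(S)]); ey=np.array([-ex[1],ex[0]]); T=np.array([.5274,.2100]); KNOB=np.array([.4757,.0632])
Q=np.radians
def ori(xy,z,yaw):
    # the half-turn keeping joint 6 (and travel) smaller
    best=[(abs(q[5]-robot.state()["q"][5]),y) for y in (yaw,yaw+np.pi) for q in [robot.inverse_kinematics((*xy,z),down(y))] if q is not None]
    return down(min(best)[1])
def go(xy,z,yaw): robot.move_pose((*xy,z),ori(xy,z,yaw))
def pick(xy,zt,yaw,opening,up=.16):
    go(xy,up,yaw); robot.set_gripper(opening); robot.move_linear((*xy,zt),vel=.12); robot.set_gripper(0)
    s=robot.state(); print("gripped w",round(s["gripper_width"],4),"F",round(s["grip_force"],1),np.round(s["contact_force"],1))
    robot.move_linear((*xy,up),vel=.2); s=robot.state(); print("lifted w",round(s["gripper_width"],4),"F",round(s["grip_force"],1),"t",s["time"])
def place(u,v,zt,w,up=.16):
    xy=T+u*ex+v*ey; go(xy,up,S+np.pi/2); robot.move_linear((*xy,zt+.022),vel=.12); robot.set_gripper(w+.014); robot.wait(.1)
    s=robot.state(); print("released",np.round(s["eef_pos"],4),np.round(s["contact_force"],1)); robot.move_linear((*xy,up),vel=.2); print("t",robot.state()["time"])
E
python3 - <<'E'
from pp import *
pick((.574,-.2153),.011,Q(156.7),.042)
E
```

```text
gripped w 0.0202 F 59.6 [-0.8  0.2  5.7]
lifted w 0.0204 F 58.9 t 8.3917
```

Run:
```python
from pp import *
place(0,.05,.011,.022)
pick((.4323,-.2489),.011,Q(21.6),.060)
place(0,-.008,.011,.040)
pick((.498,-.3801),.013,0.3,.052)
place(0,-.052,.013,.032)
go(T+.05*ex,.30,0); shot("wrist","t1"); print(robot.state()["time"])
```

```text
released [0.5441 0.2572 0.0332] [-0.4  0.9  0.1]
t 12.5083
gripped w 0.0384 F 59.5 [-0.8  0.1  7. ]
lifted w 0.0383 F 59.8 t 17.3417
released [0.5249 0.2025 0.0332] [ 0.3  0.8 -0.5]
t 21.4167
gripped w 0.0301 F 59.0 [-0.3  0.4  6. ]
lifted w 0.0298 F 59.4 t 26.3083
released [0.5103 0.161  0.0352] [-0.7 -0.5 -0.9]
t 30.625
31.8333
```

View pics/t1.png

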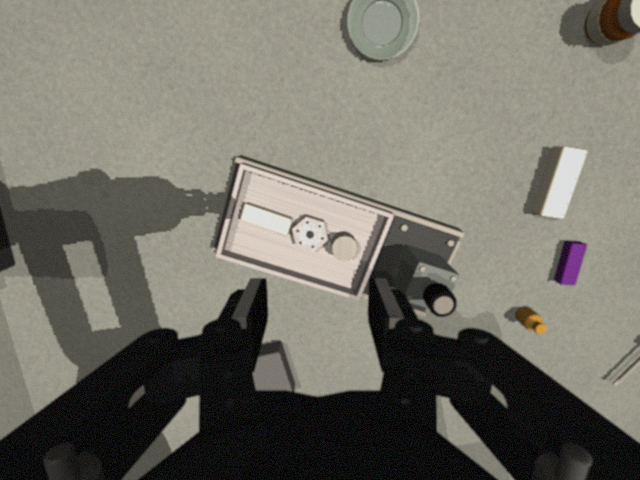

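t1 shows all three pieces in the tray: bar (266,218), hex (309,234), puck (345,246), and the pin knob at (441,299). Next I check their tops with depth and measure the knob from two nearer places.

Run:
```python
from pp import *
from seg import blob
t=load("t1"); 
for n,p in (("bar",(266,218)),("hex",(303,229)),("puck",(345,246)),("floor",(290,195)),("floor2",(270,250))):
    o,d=rays(t["c"],[p]); D=np.median(t["d"][p[1]-2:p[1]+3,p[0]-2:p[0]+3]); print(n,(o+d[0]*D).round(4))
k=[];V=[]
for n,y in (("k1",.03),("k2",.10)):
    go((.415,y),.23,0); c,im,d=shot("wrist",n); g=proj(c,[[.4757,.0632,.12]])[0]
    b=blob(im,g,110,r=22); e,ax,_=cv2.fitEllipse(cv2.convexHull(b)); k.append(e);V.append(c); print(n,g.round(1),np.round(e,1),np.round(ax,1),onplane(c,[e],.12).round(4))
    x,yy=map(int,e); cv2.imwrite(f"pics/{n}c.png",cv2.resize(im[max(0,yy-60):yy+60,x-60:x+60],(360,360)))
print(tri(V[0],k[0],V[1],k[1]),robot.state()["time"])
cv2.imwrite("pics/kc.png",np.hstack([cv2.imread("pics/k1c.png"),cv2.imread("pics/k2c.png")]))
```

```text
bar [0.5464 0.255  0.0366]
hex [0.5321 0.2106 0.0348]
puck [0.5135 0.1595 0.0443]
floor [0.5716 0.2267 0.0206]
floor2 [0.4997 0.2542 0.0204]
k1 [270.7 152.6] [270. 152.] [28.6 29.8] [[0.4762 0.0637 0.12  ]]
k2 [372. 152.] [371.9 151.3] [28.6 30. ] [[0.4762 0.0633 0.12  ]]
(array([0.47622851, 0.06348442, 0.12131175]), np.float64(8.002838043080175e-06)) 33.2667
```

View pics/kc.png

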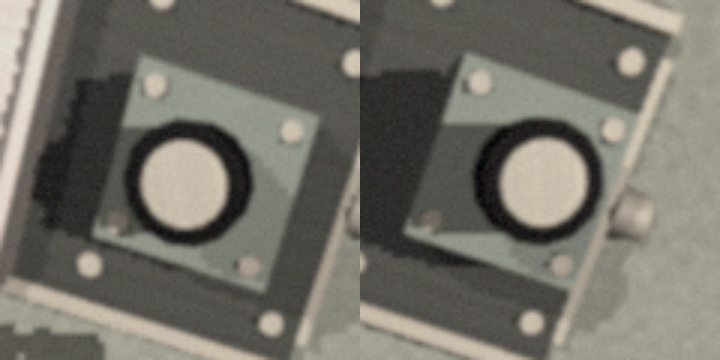

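Run:
```python
from pp import *
K=np.array([.4762,.0635]); e3=np.r_[ex,0]
go(K,.19,S+np.pi/2); robot.set_gripper(.05); robot.move_linear((*K,.098),vel=.08); robot.wait(.2)
F0=np.array(robot.state()["contact_force"]); print("F0",F0.round(2))
off=0; w=.034
while w>.0265:
    robot.set_gripper(w); robot.wait(.05); s=robot.state(); f=(np.array(s["contact_force"])-F0)@e3
    print(round(w,4),round(s["gripper_width"],4),"grip",round(s["grip_force"],1),"fx",round(f,2),"off",round(off,4))
    if s["grip_force"]>15 and abs(f)<8: break
    if abs(f)>1.5:
        off+=np.sign(f)*.0005; robot.move_linear((*(K+off*ex),.098),vel=.02); 
        if abs(off)>.004: break
        continue
    w-=.0007
print(robot.state()["time"],np.round(robot.state()["contact_force"],2))
```

```text
F0 [-0.19 -0.03 -0.22]
0.034 0.0337 grip 0.0 fx 0.88 off 0
0.0333 0.0334 grip 0.0 fx 0.07 off 0
0.0326 0.0329 grip 0.0 fx 0.52 off 0
0.0319 0.0316 grip 0.0 fx -0.37 off 0
0.0312 0.0309 grip 0.0 fx -0.27 off 0
0.0305 0.031 grip 0.0 fx -1.22 off 0
0.0298 0.0302 grip 3.0 fx 0.18 off 0
0.0291 0.0292 grip 16.5 fx -0.88 off 0
38.4 [-1.01  0.3   1.44]
```

Run:
```python
from pp import *
robot.set_gripper(0); robot.wait(.1)
def rep(l):
    s=robot.state(); print(l,"w",round(s["gripper_width"],4),"grip",round(s["grip_force"],1),np.round(s["contact_force"],2),np.round(s["wrist_torque"],2),np.round(s["eef_pos"],4)); return s
s=rep("closed"); p0=np.array(s["eef_pos"])
if np.linalg.norm(np.array(s["contact_force"])[:2])<15:
    for dz in (.005,.015,.03):
        robot.move_linear((p0[0],p0[1],p0[2]+dz),vel=.03); s=rep(dz)
        if np.linalg.norm(s["contact_force"])>25: print("STOP"); break
robot.wait(.6); s=rep("held"); shot("side","e1"); v=load("e1")
x,y=map(int,proj(v["c"],[[.4762,.0635,.1]])[0]); cv2.imwrite("pics/e1c.png",cv2.resize(v["im"][y-60:y+60,x-80:x+80],(640,480),interpolation=cv2.INTER_CUBIC)); print(s["time"],x,y)
```

```text
closed w 0.0286 grip 58.8 [-0.13  0.27  5.61] [ 0.03  0.29 -0.01] [0.4762 0.0635 0.0982]
0.005 w 0.0282 grip 59.2 [ 0.03 -0.1  -1.79] [ 0.02 -0.08  0.01] [0.4763 0.0635 0.1032]
0.015 w 0.0283 grip 59.2 [-0.66 -0.48 -1.52] [-0.02 -0.02 -0.04] [0.4764 0.0635 0.1135]
0.03 w 0.0282 grip 59.2 [ 0.13 -0.76 -1.72] [0.02 0.04 0.01] [0.4763 0.0635 0.1283]
held w 0.0282 grip 59.2 [-0.18 -0.63 -1.78] [ 0.05 -0.04 -0.01] [0.4762 0.0635 0.1282]
40.775 272 203
```

View pics/e1c.png

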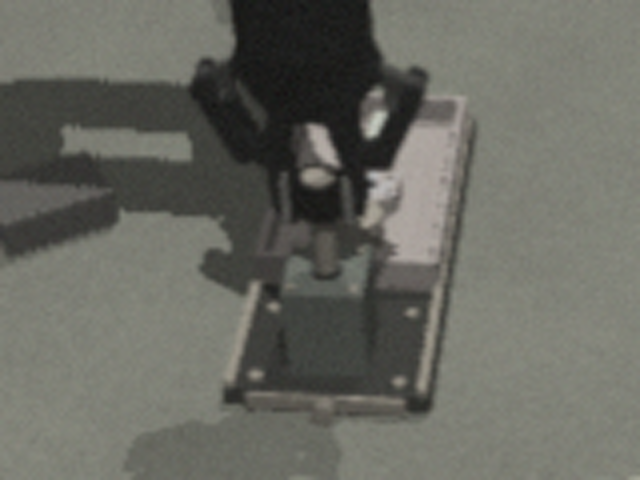

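The crop shows the knob held at about (318,190), the shank out of the block, and the dark groove at the block top (325,268). The wrist carries the pin's weight (about 1.6 N) with almost no side force.

```bash
python3 -c "
from bench import robot
print(robot.job_done())"
```

```text
the job is handed in; nothing more can be done
None
```

I handed the job in at about 41 s: the hexplate, puck and bar lie flat in the tray and the gripper holds the lock pin about 30 mm up with almost no side force; no verdict came back.

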